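# Shut the lever arch binder

## Robot

A 6-joint arm with a two-finger parallel gripper is mounted at the origin on the work surface. World frame = base frame: x ahead of the robot, y to its left, z up, the work surface at z = 0. Lengths are in m, angles in rad, forces in N, time in s.
With the tool pointing down it reaches from about 0.2 to 0.875 m from the base axis. Payload 3.4 kg.
Tool frame: the origin (TCP) lies between the finger pads; the fingertips stand 25 mm ahead of it and the grasp point (between the pads) lies 6 mm ahead of it (r.nose_length is the z of the fingertips in the tool frame, in m); z points along the fingers, x is the direction in which the jaws open and shut, and the axes are right-handed (so a half turn about z gives the same grasp; the last joint's range is limited). The gripper opens to 94 mm and grips with 3 to 60 N. Pads are 16 mm wide; open, the fingers measure 119 mm over their backs; the gripper's body (75 mm by 177 mm) begins 78 mm behind the grasp point.
Start: joints at [1.143, 0.276, 1.505, -0, 1.361, -0.121], TCP at [0.174, 0.548, 0.23] pointing down, gripper open.
Joint ranges: [-2.89, 2.89], [-0.75, 2.08], [0.22, 2.7], [-1.18, 4.32], [0.11, 2.71], [-2.7, 2.7]. Speed limits (rad/s): [2.57, 2.57, 3.14, 3.14, 3.14, 3.14].

## Interface

Orientations are given as a unit quaternion [w, x, y, z].
In Python, from plant import r, gripper_to, inverse_kinematics, vision, models, telemetry gives the robot as it stands. Calls block until the motion is done:
- r.move_to(position, orientation): joint-space move of the TCP to a pose.
- r.move_l(position, rot=None, vel=0.15, guard=None): straight line of the TCP; rot=None keeps the orientation; vel is the mean speed in m/s. With guard (N) it stops when the force on the tool has changed by that much, and returns True; else False.
- r.movej(angles): joint-space move.
- gripper_to(opening, f_grip=None): finger opening in m; f_grip is the grip in N (None keeps the last); returns when the fingers have stopped.
- r.hold(seconds).
- inverse_kinematics(position, orientation): joint angles nearest the present ones, or None.
- vision.snapshot(name): name is "scene" or "top"; returns the picture (400x640x3 uint8, red, green, blue); there is no depth.
- vision.get_calibration(name): a dict with "fx", "fy", "cx", "cy" (pixels), "D" ([k1, k2, p1, p2, k3] as OpenCV has them; the pictures are not rectified), "position" and "orientation" of the camera in the world. Camera axes: x right, y down, z forward; pixel columns grow to the right and rows downward; lengths in m; the calibration is good to about 2 mm. A picture is of the moment at which its call begins. get_calibration takes no time and is no camera call.
A pose or a line that the arm cannot do raises r.PlanningError and nothing moves.
- r.sign_off(): hands the job in, once; it reports no verdict.
Trained networks look in the newest picture that a camera, given by its name, has taken for a name from the list of things; names that differ only in an ending like _2 or _b are one class to them, and where a whole thing is asked for, a point or a joint stands for the part that bears it (a point fixed in the world has none). Each returns a list of dicts, best first, with "score" (0 to 1); they miss things now and then, are a little off and sometimes report something else, mostly with a low value. They report only what shows in the picture. A call takes as long as a camera call.
- models.boxes_of(thing, camera): "at" ([x, y, z] in m, in world coordinates, good to about 4 mm: the middle of the surface that is visible of it).
- models.regions_of(thing, camera): "pixels" (400x640 bool, what is visible of it).
- models.mark_of(thing, camera): "at" ([x, y, z] in m, in world coordinates, good to about 4 mm: a listed point, or the origin of a listed thing).
Readings, each from a call of its own:
- telemetry.current_t(): time.
- telemetry.current_joints(): joint angles.
- telemetry.current_dq(): joint speeds.
- telemetry.current_joint_efforts(): joint torques, N m.
- telemetry.current_ee_pos(): TCP position.
- telemetry.current_tool_rot(): TCP orientation.
- telemetry.current_wrist_force(): force on the tool from outside, world axes, zero at the start.
- telemetry.current_torque(): the same for the moment, N m.
- telemetry.current_opening(): finger opening in m.
Only numpy, scipy, OpenCV 4.12 (cv2) and the standard library are available. Lean on these libraries where they do the work, as an engineer would, in place of code of your own. Each camera call takes 0.05 s, during which the arm holds its last target. There are 200 camera calls.

## Task

The lever arch binder lying open on the bench has just been loaded with papers. With the fingertips, push its raised lever over towards the spine until it snaps down and the rings are shut, then press the clamp bar all the way down onto the papers. Do not push on the wire rings, do not lift or shift the binder or disturb the small things on and beside it, and finish clear of everything.

Things in the scene. Friction and masses are not known exactly. Their poses are not given: they have to be found in the camera images.
- binder: Blue A4 lever arch binder lying open, loose, 1.5 to 2.3 kg. Origin: at table level, midway between its two posts. x points from the spine across the papers, y along the spine, z up. In this frame (mm): boards 4 thick, 318 long in y: back x -70 to 215, spine -149 to -73, cover -437 to -152; papers x -12 to 198, y -148 to 148, top z 26; upright posts 5 thick at x 0, y -40 and 40, tops z 53.
- arch_lever (a joint): Toggle lever (rad): 0 = raised, rings open, leaning 18 degrees past upright over the papers; 1.68 = shut, lying towards the spine 12 degrees above level. Hinge axis along y at binder x -30, z 15 mm. A spring holds it at either end: about 0.24 N m to start it (3 N at its tip), none at mid swing (0.84), beyond which it snaps shut. It drives the rings.
- lever_tip (a point): Middle of the lever's free end, 80 mm from its hinge axis. The last 28 mm is a black plastic tab 26 mm wide (along binder y), 6 mm thick, on a steel strip 14 mm wide. Raised: at binder x -5, y 0, z 91 mm. Shut: at about x -108, z 32 mm.
- rings: Two steel wire rings 5 mm thick at binder y -40 and 40, one piece, turned by the lever about an axis along y. Origin on that axis, binder x -56, z 9 mm. Open: lean back to the spine, tops near z 76, x -65 to -35 mm. Shut: arch from there to the tops of the posts, highest at z 69 mm. The gap between them is 75 mm wide.
- clamp_bar (a joint): Clamp bar sliding down the two posts (m): 0 = 20 mm above the papers, 0.020 = resting on the papers. It stays where it is left; about 3 N pushes it down.
- bar_mid (a point): Middle of the top of the clamp bar, marked red, always at binder x 0, y 0. Dark steel bar 16 mm wide (binder x), 124 mm long (binder y), 5 mm thick; this point is at binder z 51 mm when the joint reads 0 and at 31 mm when fully down.
- clip_box: Green paper-clip box 46 x 70 x 20 mm with a clear lid, loose on the papers; origin under its middle. To be left alone.
- stamp: Self-inking stamp, black with red top, 40 x 62 mm, 80 mm high, loose, standing on the inside of the front cover; origin under its middle. To be left alone.
- glue_stick: Yellow glue stick 28 mm thick, 95 mm high, loose, standing on the table beside the back board; origin under its middle. To be left alone.

How it is judged:
On the way, in this order (a step that is already met when the one before it is completed fails the run):
1. the lever has snapped over and shut the rings (value of joint arch_lever above 1.6 rad), for 0.2 s.
2. the clamp bar is pressed down onto the papers (value of joint clamp_bar above 0.017 m and value of joint arch_lever above 1.6 rad), for 0.2 s.
At the end, for the whole second after the job is handed in: The lever is shut (within 0.07 rad of its stop), the clamp bar is within 3 mm of resting on the papers, the binder lies flat within 30 mm of where it was, and clip box, stamp and glue stick stand within 30 mm of where they were (all of step 2 and distance of each of binder, clip_box, stamp, glue_stick from where it was at the start of the episode below 0.03 m and height (world z) of binder below 0.005 m and linear speed of binder below 0.02 m/s and angle between each of stamp, glue_stick's own z axis and vertical below 0.2 rad); the robot touches nothing.
It fails at once if the binder is lifted, tipped or shifted more than 30 mm (height (world z) of binder above 0.01 m or angle between binder's own z axis and vertical above 0.08 rad or distance of binder from where it was at the start of the episode above 0.03 m).
It fails at once if the robot pushes on the wire rings with more than 4 N (contact force between any of the fingers, the arm and rings above 4 N).
It fails at once if the clip box, stamp or glue stick is lifted, knocked over or moved more than 30 mm (distance of any of clip_box, stamp, glue_stick from where it was at the start of the episode above 0.03 m or angle between any of stamp, glue_stick's own z axis and vertical above 0.4 rad).
It also fails if it takes over 35 s, if anything falls off the work surface, if the arm or the gripper's body presses on something with over 40 N, if the wrist force passes 120 N, or if a joint passes its speed limit or range.

## Working session

There is one attempt and no reset: what is moved stays moved. The work goes in short steps, each a Python script; the robot and the scene stay as the last script left them, time stands still between calls to the robot, and variables do not carry over. Pictures are saved under pics/ and viewed, about 8 in all and at most 12, crops included, and the job is handed in when it is done.

```bash
ls; mkdir -p pics; python3 - <<'E'
from plant import r, vision, models, telemetry
import cv2, numpy as np
for c in ("scene","top"):
    im=vision.snapshot(c); cv2.imwrite(f"pics/{c}0.png",im[:,:,::-1])
    k=vision.get_calibration(c); print(c,k)
    for t in ["binder","lever_tip","rings","bar_mid","clip_box","stamp","glue_stick"]:
        print(t,[(np.round(d["at"],4).tolist(),round(d["score"],2)) for d in models.mark_of(t,c)[:2]])
print(telemetry.current_t(),telemetry.current_tool_rot(),r.nose_length)
E
```

```text
pics
scene {'fx': 492.7118477818341, 'fy': 492.7118477818341, 'cx': 323.4094086267738, 'cy': 189.94081807016929, 'D': array([-0.12836819,  0.        ,  0.        ,  0.        ,  0.        ]), 'position': array([ 1.17742087, -0.60153716,  0.76054359]), 'orientation': array([-0.41371291,  0.82286981,  0.35114258, -0.1685995 ])}
binder [([0.5265, -0.048, -0.0001], 0.58)]
lever_tip [([0.5308, -0.0432, 0.0928], 0.68), ([0.5351, 0.0119, 0.0108], 0.58)]
rings [([0.5336, 0.0077, 0.0107], 0.44)]
bar_mid [([0.5273, -0.0505, 0.0478], 0.83)]
clip_box [([0.563, -0.1976, 0.0231], 0.91)]
stamp [([0.5948, 0.292, 0.0048], 0.79)]
glue_stick [([0.5407, -0.3147, 0.0008], 0.66)]
top {'fx': 462.97003387094367, 'fy': 462.97003387094367, 'cx': 321.2743237625076, 'cy': 208.05870731993963, 'D': array([0.0300624, 0.       , 0.       , 0.       , 0.       ]), 'position': array([0.37228959, 0.05855845, 1.2465879 ]), 'orientation': array([ 0.04496918, -0.6981966 ,  0.7134853 , -0.03792102])}
binder [([0.5275, -0.0499, 0.0009], 0.72)]
lever_tip [([0.5319, -0.0463, 0.092], 0.59)]
rings [([0.5323, 0.0075, 0.0128], 0.68), ([0.5291, -0.0532, 0.0026], 0.41)]
bar_mid [([0.5289, -0.0514, 0.0492], 0.49)]
clip_box [([0.5636, -0.1981, 0.0301], 0.82)]
stamp [([0.5902, 0.2949, 0.0035], 0.91)]
glue_stick [([0.5389, -0.3142, -0.0015], 0.61)]
0.8 [-4.45245588e-06  8.06838214e-01  5.90772457e-01  3.37512805e-05] 0.025
```

View pics/scene0.png

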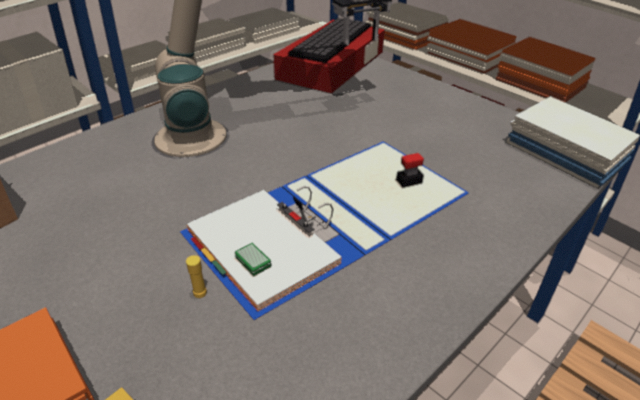

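View pics/top0.png

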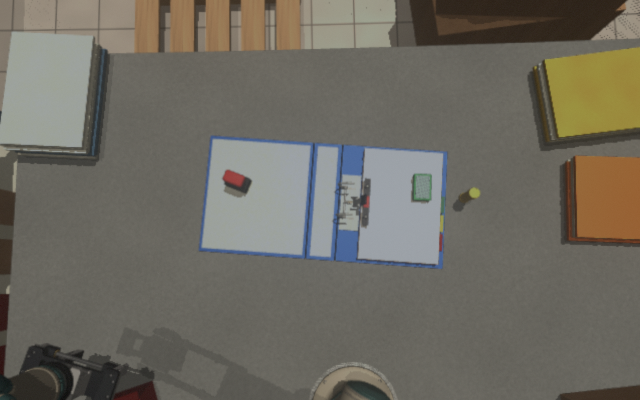

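The pictures agree with the networks: the lever (top view ~(362,203)) is raised, and the spine lies to the left, towards world +y. Next I fit the binder pose from the board outline and the marks.

```bash
cat > h.py <<'E'
import numpy as np, cv2
from scipy.spatial.transform import Rotation as R
from plant import r, vision, models, telemetry, gripper_to, inverse_kinematics
def ray(cam,px,z):
    k=vision.get_calibration(cam); q=k["orientation"]
    K=np.array([[k["fx"],0,k["cx"]],[0,k["fy"],k["cy"]],[0,0,1]])
    n=cv2.undistortPoints(np.float64(px).reshape(-1,1,2),K,k["D"])[:,0]
    d=R.from_quat([q[1],q[2],q[3],q[0]]).apply(np.c_[n,np.ones(len(n))])
    return k["position"]+d*((z-k["position"][2])/d[:,2])[:,None]
E
python3 - <<'E'
from h import *
im=vision.snapshot("top"); hsv=cv2.cvtColor(im,cv2.COLOR_RGB2HSV)
m=((hsv[...,0]>105)&(hsv[...,0]<128)&(hsv[...,1]>150)).astype(np.uint8); m[:,:190]=0; m[:,460:]=0; m[:125]=0; m[280:]=0
ys,xs=np.nonzero(m); P=ray("top",np.c_[xs,ys],0.004)[:,:2].astype(np.float32)
c,s,a=cv2.minAreaRect(P); B=cv2.boxPoints((c,s,a)); print(c,s,a,len(xs))
e=[B[1]-B[0],B[2]-B[1]]; d=max(e,key=np.linalg.norm); d/=np.linalg.norm(d); d*= -np.sign(d[1])
o=np.array(c)+d*0.111; print("dir",d,"yaw",np.arctan2(d[1],d[0]),"origin",o)
E
```

```text
Traceback (most recent call last):
  File "h.py", line 7, in ray
    n=cv2.undistortPoints(np.float64(px).reshape(-1,1,2),K,k["D"])[:,0]
      ~~~~~~~~~~~~~~~~~~~^^^^^^^^^^^^^^^^^^^^^^^^^^^^^^^^^^^^^^^^^
cv2.error: OpenCV(4.12.0) /io/opencv/modules/calib3d/src/undistort.dispatch.cpp:347: error: (-215:Assertion failed) CV_IS_MAT(_src) && CV_IS_MAT(_dst) && (_src->rows == 1 || _src->cols == 1) && (_dst->rows == 1 || _dst->cols == 1) && _src->cols + _src->rows - 1 == _dst->rows + _dst->cols - 1 && (CV_MAT_TYPE(_src->type) == CV_32FC2 || CV_MAT_TYPE(_src->type) == CV_64FC2) && (CV_MAT_TYPE(_dst->type) == CV_32FC2 || CV_MAT_TYPE(_dst->type) == CV_64FC2) in function 'cvUndistortPointsInternal'
```

```bash
python3 - <<'E'
from h import *
im=vision.snapshot("top"); print(im[180,350],im[200,354],im[248,346])
I=im.astype(int); m=(I[...,2]>1.6*I[...,0])&(I[...,2]>1.3*I[...,1])&(I[...,2]>80); m[:,:190]=0; m[:,460:]=0; m[:125]=0; m[280:]=0
ys,xs=np.nonzero(m); print(len(xs),xs.min(),xs.max(),ys.min(),ys.max())
P=ray("top",np.c_[xs,ys],0.004)[:,:2].astype(np.float32)
c,s,a=cv2.minAreaRect(P); B=cv2.boxPoints((c,s,a)); print(c,s,a)
e=[B[1]-B[0],B[2]-B[1]]; d=max(e,key=np.linalg.norm); d/=np.linalg.norm(d); d*= -np.sign(d[1])
o=np.array(c)+d*0.111; print("dir",d,"yaw",np.arctan2(d[1],d[0]),"origin",o)
E
```

```text
[155 161 157] [74 76 75] [ 75 103 154]
3517 199 446 136 268
(0.5389920473098755, 0.06196233630180359) (0.6495291590690613, 0.3162502646446228) 84.57183074951172
dir [-0.09459773 -0.9955156 ] yaw -1.6655357 origin [ 0.5284917  -0.04853989]
```

Outline measures 650×316 mm against the true 652×318, and its origin agrees with the networks to about 2 mm. Now I push the lever.

```bash
cat >> h.py <<'E'
D=np.array([-0.0946,-0.9955]); N=np.array([0.9955,-0.0946]); O=np.array([0.5284,-0.0495])
def W(x,y,z):  # binder frame mm for fingertip -> TCP world
    p=O+D*x/1e3+N*y/1e3; return [p[0],p[1],z/1e3+r.nose_length]
def Q(s=1):
    M=np.c_[np.r_[s*N,0],np.r_[s*D,0],[0,0,-1]]
    M[:,1]=np.cross(M[:,2],M[:,0]); q=R.from_matrix(M).as_quat(); return [q[3],*q[:3]]
def marks():
    for c in ("top","scene"):
        vision.snapshot(c)
        for t in ["lever_tip","bar_mid","binder"]:
            print(c,t,[(np.round([(np.array(d["at"][:2])-O)@D*1e3,(np.array(d["at"][:2])-O)@N*1e3,d["at"][2]*1e3]).tolist(),round(d["score"],2)) for d in models.mark_of(t,c)[:2]])
def pic(c,f,x0,y0,x1,y1,s):
    im=vision.snapshot(c)[y0:y1,x0:x1,::-1]; cv2.imwrite(f"pics/{f}.png",cv2.resize(im,None,fx=s,fy=s,interpolation=cv2.INTER_CUBIC))
E
python3 - <<'E'
from h import *
gripper_to(0.0,20)
j=telemetry.current_joints()
for s in(1,-1): print(s,inverse_kinematics(W(25,0,150),Q(s)))
s=min((1,-1),key=lambda s:np.abs(np.array(inverse_kinematics(W(25,0,150),Q(s)))-j).max()); print(s)
r.move_to(W(25,0,150),Q(s))
print(r.move_l(W(25,0,66),vel=0.12,guard=8))
print(r.move_l(W(-85,0,66),vel=0.08,guard=20), telemetry.current_wrist_force(), telemetry.current_t())
pic("scene","s1",230,160,400,280,4)
marks()
E
```

```text
1 [-2.71485354e-01  2.48631252e-01  1.68735173e+00 -4.44089210e-16
  1.20560967e+00 -1.76742231e-01]
-1 NoneTraceback (most recent call last):
  File "<stdin>", line 5, in <module>
  File "<stdin>", line 5, in <lambda>
TypeError: unsupported operand type(s) for -: 'NoneType' and 'float'
```

```bash
python3 - <<'E'
from h import *
r.move_to(W(25,0,150),Q())
print(r.move_l(W(25,0,66),vel=0.12,guard=8))
print(r.move_l(W(-85,0,66),vel=0.08,guard=20), telemetry.current_wrist_force(), telemetry.current_t())
pic("scene","s1",230,160,400,280,4)
marks()
E
```

```text
False
False [-0.46901867 -0.28644098 -0.22905421] 7.2333
top lever_tip []
top bar_mid []
top binder [([3.0, 2.0, 1.0], 0.66)]
scene lever_tip [([-111.0, 3.0, 34.0], 0.61)]
scene bar_mid [([5.0, -2.0, 45.0], 0.79)]
scene binder [([-0.0, -4.0, -1.0], 0.82)]
```

View pics/s1.png

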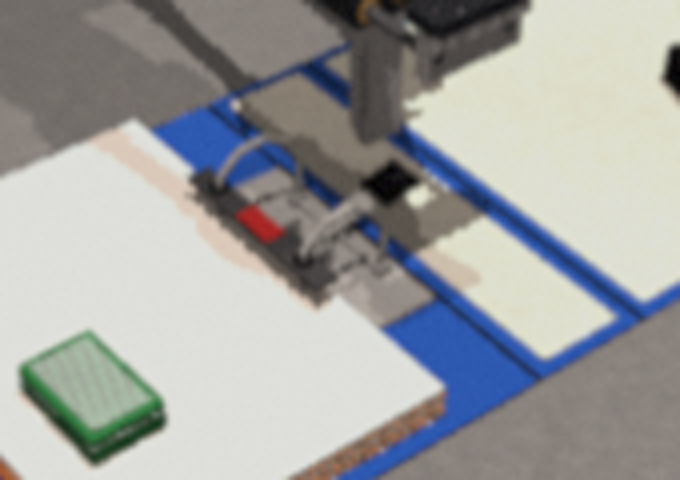

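The lever lies shut (black tab at crop ~(390,185), tip measured at -111/34 mm against the nominal -108/32). The rings meet the posts and the bar is still up. Now I press the bar.

```bash
python3 - <<'E'
from h import *
r.move_l(W(-85,0,120),vel=0.15); r.move_l(W(1,0,120),vel=0.15); r.move_l(W(1,0,62),vel=0.12)
print(r.move_l(W(1,0,28),vel=0.04,guard=20), telemetry.current_ee_pos()[2]-r.nose_length, telemetry.current_wrist_force())
r.hold(0.4)
r.move_l(W(1,0,150),vel=0.15); print(telemetry.current_t())
r.move_to([0.3,0.3,0.3],telemetry.current_tool_rot())
pic("scene","s2",230,160,400,280,4); marks()
for t in ["clip_box","stamp","glue_stick"]: print(t,[np.round(d["at"],4) for d in models.mark_of(t,"scene")[:1]])
print(telemetry.current_t())
E
```

```text
True 0.030218134443851116 [-1.76803741  0.12689312  6.2575727 ]
11.6833
top lever_tip [([-111.0, -0.0, 31.0], 0.46)]
top bar_mid [([1.0, 0.0, 34.0], 0.62)]
top binder [([4.0, -2.0, 2.0], 0.71)]
scene lever_tip [([-108.0, 4.0, 31.0], 0.7)]
scene bar_mid [([2.0, 3.0, 35.0], 0.68), ([262.0, 36.0, -0.0], 0.38)]
scene binder [([0.0, -4.0, -2.0], 0.75)]
clip_box [array([ 0.5613, -0.1955,  0.0218])]
stamp [array([0.5877, 0.2954, 0.005 ])]
glue_stick [array([ 5.413e-01, -3.155e-01,  2.000e-04])]
13.8917
```

View pics/s2.png

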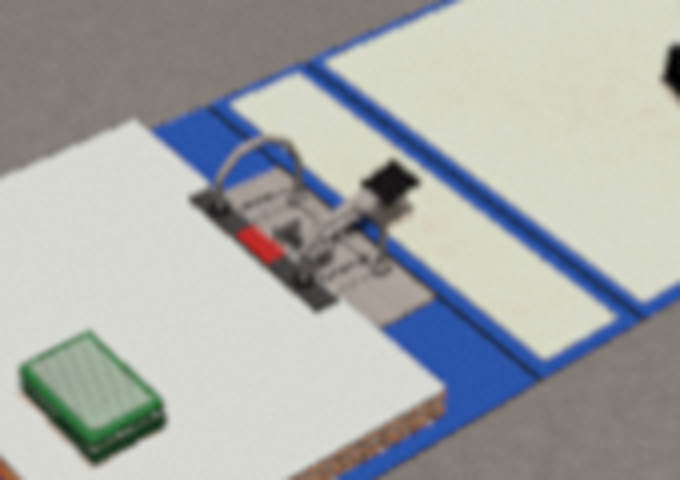

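The bar looks down on the papers. However, the networks put it at 34–35 mm (nominal 31, ±4), which is marginal. I have time, so I'll touch it again to measure contact height and press more firmly.

```bash
python3 - <<'E'
from h import *
z=lambda: round((telemetry.current_ee_pos()[2]-r.nose_length)*1e3,1)
r.move_to(W(1,0,120),Q()); r.move_l(W(1,0,45),vel=0.12)
print(r.move_l(W(1,0,28),vel=0.02,guard=1.5), z(), telemetry.current_wrist_force())
print(r.move_l(W(1,0,26),vel=0.02,guard=30), z(), telemetry.current_wrist_force())
r.hold(0.4); print(z(), telemetry.current_wrist_force())
r.move_l(W(1,0,150),vel=0.15)
r.move_to([0.3,0.3,0.3],Q())
marks(); print(telemetry.current_wrist_force(),telemetry.current_t())
E
```

```text
True 30.2 [0.31881464 0.65629035 5.26613042]
True 30.2 [-1.12685182 -0.43873976  8.21198782]
30.2 [-0.94981429 -0.10119264  7.00591067]
top lever_tip [([-110.0, 4.0, 29.0], 0.63)]
top bar_mid [([1.0, -2.0, 35.0], 0.71)]
top binder [([4.0, 1.0, 1.0], 0.67)]
scene lever_tip [([-109.0, 2.0, 32.0], 0.63)]
scene bar_mid [([-1.0, 1.0, 31.0], 0.69)]
scene binder [([0.0, 0.0, 0.0], 0.6)]
[ 0.48949266 -0.73963043  0.72805893] 20.5667
```

First contact came at 30.2 mm and the bar did not give under the firmer push, so it is at its stop. Handing in.

```bash
python3 -c "
from plant import r
print(r.sign_off())"
```

```text
the job is handed in; nothing more can be done
None
```

The lever is shut and the clamp bar is down on the papers. I handed the job in at about 21 s of the 35 s allowed, with the arm parked clear at 0.3 m height. The hand-in gives no verdict.

- **Lever:** I pushed it over with the closed fingertips passing between the rings. Its tip then measured about x -110, z 29–32 mm, against -108/32 when shut, and the picture shows the rings meeting the posts.
- **Clamp bar:** I pressed it down twice. On the second press, first contact was already at 30.2 mm (31 nominal) and the bar did not give with a guard of 30 N. The cameras disagreed a little: 34–35 mm after the first press, then 35 (top) and 31 mm (scene) at the end. I trusted the touch reading.
- **Surroundings:** The binder reads within about 5 mm of its start. The clip box, stamp and glue stick read within about 8 mm, close to measurement noise, but I took that reading before the second press. I had no direct reading of force on the rings. The wrist force after the lever push was under 1 N.

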